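# Clear the loading plate and slide it home to its notch

### The arm

A 6-joint arm with a two-finger parallel gripper is mounted at the origin on the work surface. World frame = base frame: x ahead of the robot, y to its left, z up, the work surface at z = 0. Lengths are in m, angles in rad, forces in N, time in s.
With the tool pointing down it reaches from about 0.35 to 0.875 m from the base axis. Payload 4.2 kg.
Tool frame: the origin (TCP) lies on the centre line of the jaws, within the pads' length; the fingertips stand arm.tip_reach ahead of it and the grasp point (between the pads) is the TCP (arm.tip_reach is the distance from the TCP to the fingertips, in m); y points along the fingers, x is the direction in which the jaws open and shut, and the axes are right-handed (so a half turn about y gives the same grasp; the last joint's range is limited). The gripper opens to 87 mm and grips with 3 to 60 N. Pads are 19 mm wide; open, the fingers measure 117 mm over their backs; the gripper's body (75 mm by 190 mm) begins 51 mm behind the grasp point.
Start: joints at [-0.872, 0.385, 0.008, 0, -1.194, -0.259], TCP at [0.266, -0.565, 0.242] pointing down, gripper open.
Joint ranges: [-3.14, 3.14], [-1.21, 2.06], [-1.07, 1.41], [-3.16, 2.05], [-2.99, -0.16], [-3.1, 3.1]. Speed limits (rad/s): [2.79, 2.79, 3.14, 3.14, 3.14, 3.14].

### API

Orientations are given as a rotation vector (axis times angle).
In Python, from station import readout, camera, camera_model, order, finder, arm gives the robot as it stands.
- The arm moves only by the shell command python3 -m creep 'ROWS' [FORCE]. ROWS is JSON, a list that holds one entry, the list of rows, each a list of 5 numbers: the finger opening in mm, from 0 to 87, then the shift along the tool's x, y, z in mm, then the turn about the tool's y in degrees. A call has 1 to 20 rows; each row is the pose to reach, as a shift and turn from the pose commanded when the call began, along the tool's axes at that moment; what a row does not reach only later rows make up. A row lasts 1/8 s, in which the tool goes at most 62.5 mm and 10.7 degrees, less where a joint would pass 70% of its speed; a pose out of reach is approached as far as the arm can. A call with a gripper value outside its range is refused whole. The fingers move at their own pace and stop on an object; FORCE is the grip in N (left out, the last holds). Time passes only in rows, so rows that repeat a pose let the fingers close. It gives the time, the measured TCP pose, the force and the opening at its end, in the units of the state.
- readout.read_state(): the state, without advancing time (a new reading comes with each control period).
- camera(name): name is "side" or "top" or "wrist"; returns the picture (384x512x3 uint8, red, green, blue); there is no depth.
- camera_model(name): a dict with "camera_matrix" (3x3 intrinsics, pixels), "pose" (4x4, takes a point from camera to world coordinates); the wrist camera has in their place "T_tool_cam" (4x4, takes a point from camera to tool coordinates, whose origin is the TCP and whose axes are the tool frame's). Camera axes: x right, y up, looking along -z (the intrinsics and any distortion apply to the point x, -y, -z); pixel columns grow to the right and rows downward; lengths in m; the calibration is good to about 2 mm. A picture is of the moment at which its call begins: read the wrist's pose just before it. camera_model takes no time and is no camera call.
- order.job_done(): hands the job in, once; it reports no verdict.
Trained networks look in the newest picture that a camera, given by its name, has taken for a name from the list of things; names that differ only in an ending like _2 or _b are one class to them, and where a whole thing is asked for, a point or a joint stands for the part that bears it (a point fixed in the world has none). Each returns a list of dicts, best first, with "conf" (0 to 1); they miss things now and then, are a little off and sometimes report something else, mostly with a low value. They report only what shows in the picture. A call takes as long as a camera call. They do not tell look-alikes from the thing itself.
- finder.find_in(camera, thing): "extent" ([left, top, right, bottom] in pixels, round what is visible of it).
- finder.silhouettes(camera, thing): "pixels" (384x512 bool, what is visible of it) and "extent" ([left, top, right, bottom] in pixels, round what is visible of it).
- finder.landmark_of(camera, thing): "uv" ([column, row] in pixels: a listed point, or the origin of a listed thing).
The state is a dict: "time_s": time; "joints": joint angles; "joint_velocities": joint speeds; "joint_efforts": joint torques, N m; "tool_pos": TCP position; "tcp_rot": TCP orientation; "force": force on the tool from outside, world axes, zero at the start; "moment": the same for the moment, N m; "grip_width": finger opening in m.
Only numpy, scipy, OpenCV 4.12 (cv2) and the standard library are available. Lean on these libraries where they do the work, as an engineer would, in place of code of your own. Each camera call takes 0.05 s, during which the arm holds its last target.

### The job

With the scraper block, push the three rind chips off the sliding steel plate into the crumb trough along its far side, before the plate is moved, and stand the scraper back upright on its cork pad. Then grip the plate's black handle and slide it along the rail until you feel its spring ball drop into the notch, and finish still gripping the handle and holding the plate at rest in the notch, ready for the next cheese. Keep your fingers off the chips and do not disturb the cheese wheel, the salt jar or the brush.

Things in the scene. Friction and masses are not known exactly. Their poses are not given: they have to be found in the camera images.
- slide_bed: fixed loading slide, 320 mm along its y (the rail direction), 240 mm along its x (-100 to +140 mm; +x is its far side, roughly away from the robot). Origin on the table under the rails' middle. Green bed 20 mm high. On its near side runs an aluminium index bar, x -95 to -78 mm, top 45 mm above the table.
- trough (a point): middle of the floor of the aluminium crumb trough, fixed along the far side of slide_bed, axes as slide_bed, 4 mm above the table. Inside it measures 74 mm along x and 312 mm along y. Wall tops above the table: near wall 26 mm, end walls 32 mm, far wall 44 mm.
- plate (a point): centre of the top face of the sliding steel plate, 45 mm above the table; axes as slide_bed. Plate 122 mm along x, 140 mm along y, 8 mm thick, no rim. It starts at x +5, y -70 mm in slide_bed's frame. Its far edge (+61 mm in x) overhangs the trough's near wall by 4 mm, so chips pushed over it fall in.
- handle (a point): point on the plate's upright black handle, 30 mm above the plate's top face, at x 0, y +95 mm from point plate. The handle is 24 x 24 mm (sides along slide_bed's x and y) and stands 56 mm above the plate's level, on a tab at the +y end of the plate. Free all round and above.
- stage (a joint): travel of the plate with its handle along slide_bed's +y, m: 0 at the start, up to 0.13 at the end stop. Running friction about 2 N; the plate weighs 0.6 kg.
- index_ball (a joint): how far the brass spring ball (18 mm) at the middle of the plate's near edge stands out towards the index bar, m: under 0.001 riding on the bar, about 0.0048 deep in the notch, over 0.003 within 2 mm of its middle. The notch, a 14 mm gap with a red back, is met at 0.055 to 0.10 m of travel; there it takes about 9 N to push the plate on, not 2 N.
- scraper_grip (a point): grip point of the scraper block, on its centre line 58 mm above its underside (its underside is flat). White lower block 30 mm along x, 120 mm along y, 40 mm high; blue grip above it 26 mm along x, 70 mm along y, from 38 to 82 mm high. z is up. 180 g. It stands on the cork pad at the start and its long side lies roughly along the pad's y.
- scraper_pad: fixed cork pad, 90 mm along x, 150 mm along y, 8 mm thick; origin at the centre of its underside, on the table. Stands at the robot's left or right.
- chip0_center (a point): centre (half-way up) of a loose brown rind chip, 20 x 14 x 7 mm, 12 g, lying flat on the plate at the start at any yaw.
- chip1_center (a point): centre (half-way up) of a loose brown rind chip, 20 x 14 x 7 mm, 12 g, lying flat on the plate at the start at any yaw.
- chip2_center (a point): centre (half-way up) of a loose brown rind chip, 20 x 14 x 7 mm, 12 g, lying flat on the plate at the start at any yaw.
- cheese: bystander: small cheese wheel, 110 mm in diameter, 45 mm high; origin at the centre of its underside. Leave alone.
- salt_jar: bystander: jar, 64 mm in diameter, 90 mm high; origin at the centre of its underside. Leave alone.
- rind_brush: bystander: wooden brush lying flat on the far part of the table; origin on its underside. Leave alone.
Mind the look-alikes: they are no part of the job. There is more than one size of the scraper_pad; the one meant has the size given above.

How it is judged:
By the outcome, as a careful person would: the job done as asked, in the order asked, and still so for the second after the job is handed in, while the arm keeps its last pose, push and grip.
It also fails if it takes over 64 s, if anything falls off the work surface, if the arm or the gripper's body presses on something with over 40 N, if the wrist force passes 120 N, or if a joint passes its speed limit or range.

## Working session

There is one attempt and no reset: what is moved stays moved. The work goes in short steps, Python scripts to look and compute and a shell command to move; the robot and the scene stay as the last step left them, time stands still between calls to the robot, and variables do not carry over. Pictures are saved under pics/ and viewed, and the job is handed in when it is done.

```bash
ls; mkdir -p pics; python3 - <<'E'
from station import readout,camera,camera_model,arm
import cv2,numpy as np
print(readout.read_state()); print(arm.tip_reach)
for n in ("top","side","wrist"):
    im=camera(n); cv2.imwrite(f"pics/{n}0.png",im[:,:,::-1]); print(n,camera_model(n))
E
```

```text
pics
{'time_s': 0.0, 'joints': array([-8.72434548e-01,  3.85570248e-01,  6.65652631e-03, -5.21970354e-04,
       -1.19402507e+00, -2.58614849e-01]), 'joint_velocities': array([ 1.79967231e-03, -1.03075640e-03,  1.20487155e-04,  2.59221752e-03,
       -9.09539870e-05, -8.06271889e-04]), 'joint_efforts': array([-1.23021793e-03, -3.90670180e+01,  1.87403458e+01,  4.22008663e+00,
        1.09377541e-02, -1.91167092e-04]), 'tool_pos': array([ 0.26586464, -0.56501662,  0.24045991]), 'tcp_rot': array([-0.96616454, -1.52567855,  1.52367441]), 'force': array([-0.06037449,  0.54871263,  1.36930828]), 'moment': array([ 0.03869222,  0.00139291, -0.02389991]), 'grip_width': 0.08739534120120424}
0.019
top {'camera_matrix': array([[490.81330663,   0.        , 254.35312793],
       [  0.        , 490.81330663, 188.49352352],
       [  0.        ,   0.        ,   1.        ]]), 'pose': array([[ 0.01548533,  0.99306264, -0.11656244,  0.36307334],
       [-0.99969105,  0.01764367,  0.01750758,  0.01196853],
       [ 0.01944271,  0.11625532,  0.99302904,  1.31347679],
       [ 0.        ,  0.        ,  
[... 294 characters left out ...]
, -0.63527948,  0.68134932,  0.88449203],
       [-0.01407678,  0.73506439,  0.67785116,  0.94750182],
       [ 0.        ,  0.        ,  0.        ,  1.        ]])}
wrist {'camera_matrix': array([[322.31093027,   0.        , 255.72090288],
       [  0.        , 322.31093027, 191.89944077],
       [  0.        ,   0.        ,   1.        ]]), 'T_tool_cam': array([[ 9.99999340e-01,  4.47543913e-05, -1.14777563e-03,
        -1.51309598e-03],
       [-1.12128972e-03,  2.54821693e-01, -9.66987408e-01,
        -1.42887147e-01],
       [ 2.49201197e-04,  9.66988057e-01,  2.54821575e-01,
         7.03366740e-02],
       [ 0.00000000e+00,  0.00000000e+00,  0.00000000e+00,
         1.00000000e+00]])}
```

View pics/top0.png

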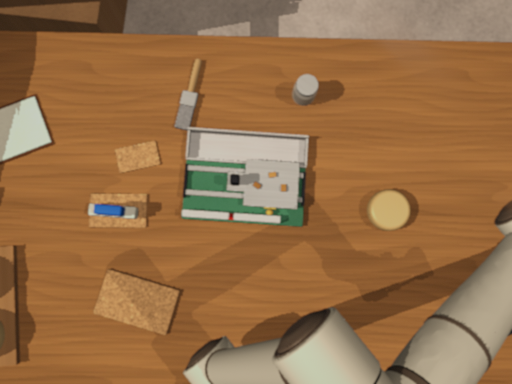

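View pics/side0.png

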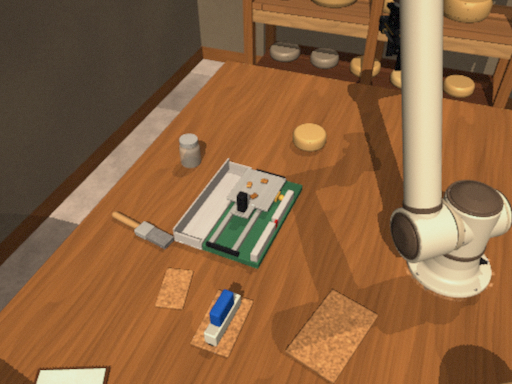

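View pics/wrist0.png

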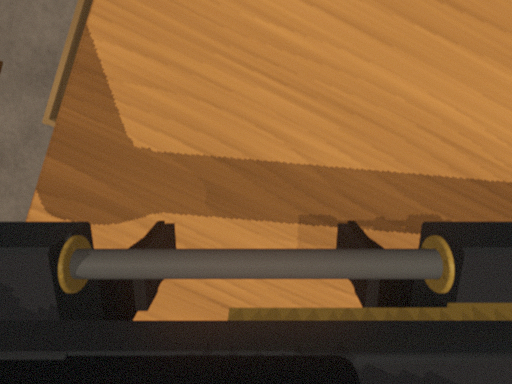

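The top view has the trough up (far side), the handle at (235,180), three chips near (257-284,174-188), and the jar at (305,90). The cheese is at (389,210) and the brush at (190,95). Three things could be taken for the cork pad: a small one at (137,156), a middle one at (118,211) with the scraper on it, and a large one at (137,301). I'll measure their sizes.

```bash
cat > h.py <<'E'
import numpy as np,cv2
from station import readout,camera,camera_model,finder,arm
from scipy.spatial.transform import Rotation as R
def model(n,st=None):
    m=camera_model(n);K=m["camera_matrix"]
    if "pose" in m: return K,m["pose"]
    T=np.eye(4);T[:3,:3]=R.from_rotvec(st["tcp_rot"]).as_matrix();T[:3,3]=st["tool_pos"]
    return K,T@m["T_tool_cam"]
def ray(K,P,uv):
    d=np.linalg.inv(K)@np.array([uv[0],uv[1],1.]);d=P[:3,:3]@(d*[1,-1,-1]);return P[:3,3],d
def plane(K,P,uv,z):
    o,d=ray(K,P,uv);return o+d*(z-o[2])/d[2]
def proj(K,P,X):
    c=(np.asarray(X)-P[:3,3])@P[:3,:3];c=c*[1,-1,-1];p=c@K.T;return p[...,:2]/p[...,2:]
def tri(r):
    A=np.zeros((3,3));b=np.zeros(3)
    for o,d in r:
        d=d/np.linalg.norm(d);M=np.eye(3)-np.outer(d,d);A+=M;b+=M@o
    X=np.linalg.solve(A,b);return X,[np.linalg.norm(np.cross(X-o,d/np.linalg.norm(d))) for o,d in r]
E
cat > s1.py <<'E'
from h import *
for n in("top","side"): camera(n)
for t in "slide_bed trough plate handle scraper_grip scraper_pad chip0_center cheese salt_jar rind_brush".split():
    for n in("top","side"):
        r=finder.landmark_of(n,t);print(t,n,[(np.round(x["uv"],1).tolist(),round(x["conf"],2)) for x in r[:5]])
K,P=model("top")
for z,t in((.008,"scraper_pad"),(.082,"scraper_grip"),(.045,"plate"),(.02,"slide_bed")):
    for s in finder.silhouettes("top",t)[:4]:
        c,_=cv2.findContours(s["pixels"].astype(np.uint8),0,2);c=max(c,key=cv2.contourArea)
        b=cv2.boxPoints(cv2.minAreaRect(c));w=np.array([plane(K,P,q,z)[:2] for q in b])
        print(t,round(s["conf"],2),s["extent"],w.round(3).tolist(),np.linalg.norm(w-np.roll(w,1,0),axis=1)[:2].round(3))
E
python3 s1.py
```

```text
slide_bed top [([245.8, 186.7], 0.92)]
slide_bed side [([248.2, 217.9], 0.79)]
trough top [([243.8, 148.8], 0.58)]
trough side [([213.4, 202.5], 0.75)]
plate top [([271.6, 181.6], 0.56)]
plate side [([256.3, 185.2], 0.65), ([249.0, 216.2], 0.26)]
handle top [([232.1, 175.6], 0.95)]
handle side [([240.1, 204.3], 0.94), ([258.2, 189.1], 0.71)]
scraper_grip top []
scraper_grip side [([222.3, 308.5], 0.73)]
scraper_pad top [([138.4, 299.7], 0.92), ([136.2, 155.0], 0.71), ([123.2, 208.6], 0.56), ([274.2, 177.1], 0.47)]
scraper_pad side [([220.9, 323.4], 0.96), ([173.3, 287.0], 0.82), ([334.6, 332.6], 0.7)]
chip0_center top [([285.3, 187.5], 0.38), ([238.4, 175.5], 0.34)]
chip0_center side [([253.2, 194.9], 0.43), ([265.3, 180.3], 0.41), ([241.2, 201.0], 0.33)]
cheese top []
cheese side [([307.3, 139.1], 0.64)]
salt_jar top [([299.2, 95.2], 0.6)]
salt_jar side [([192.0, 164.2], 0.84)]
rind_brush top [([191.1, 96.3], 0.9)]
rind_brush side [([140.3, 231.8], 0.92)]
scraper_pad 0.77 [94.2, 267.7, 179.9, 335.2] [[0.183, 0.403], [0.303, 0.374], [0.25, 0.178], [0.131, 0.209]] [0.201 0.123]
scraper_pad 0.72 [90.5, 194.1, 147.8, 228.9] [[0.407, 0.424], [0.499, 0.426], [0.496, 0.275], [0.405, 0.274]] [0.15  0.091]
scraper_pad 0.55 [116.5, 138.4, 157.5, 174.2] [[0.615, 0.366], [0.642, 0.26], [0.578, 0.243], [0.551, 0.348]] [0.066 0.109]
scraper_grip 0.97 [87.8, 201.4, 137.1, 217.0] [[0.435, 0.404], [0.465, 0.403], [0.456, 0.281], [0.426, 0.283]] [0.121 0.03 ]
plate 0.83 [227.5, 160.1, 299.8, 216.7] [[0.449, 0.065], [0.593, 0.058], [0.583, -0.128], [0.44, -0.119]] [0.184 0.144]
slide_bed 0.58 [184.6, 128.6, 307.8, 225.7] [[0.433, 0.182], [0.678, 0.173], [0.662, -0.155], [0.416, -0.139]] [0.321 0.246]
```

```bash
python3 - <<'E'
import cv2
a=cv2.imread("pics/top0.png");cv2.imwrite("pics/c1.png",cv2.resize(a[120:232,175:315],None,fx=5.3,fy=5.3,interpolation=2))
cv2.imwrite("pics/c2.png",cv2.resize(a[140:235,80:165],None,fx=6,fy=6,interpolation=2))
E
```

```text
(no output)
```

View pics/c1.png

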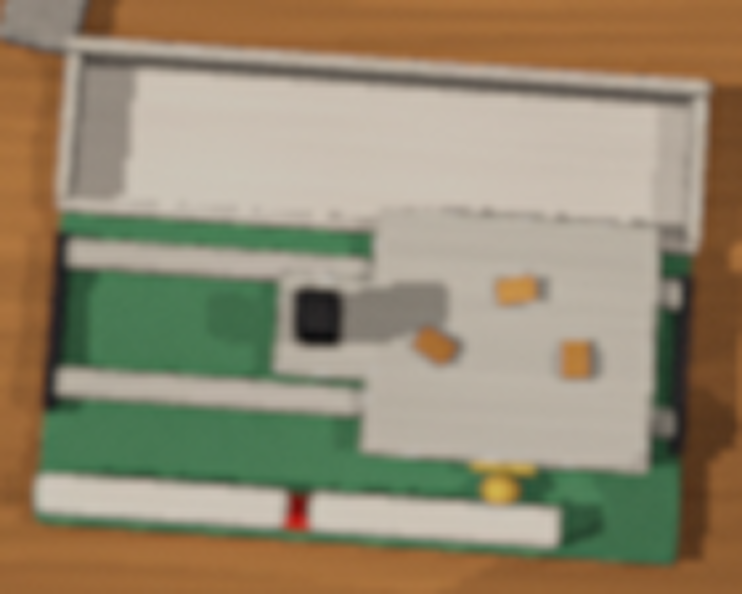

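View pics/c2.png

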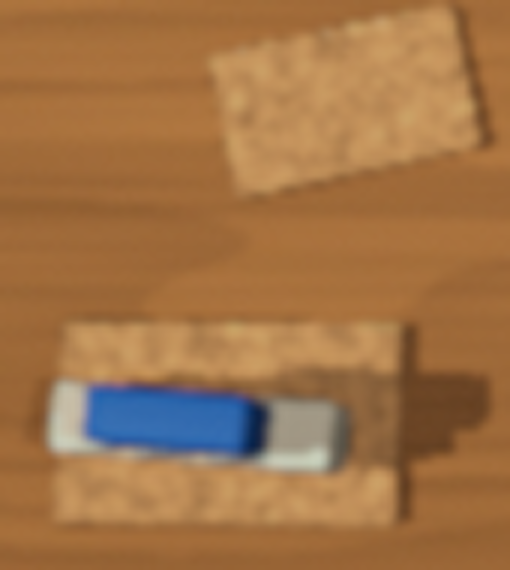

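```bash
cat > s2.py <<'E'
from h import *
from scipy.optimize import least_squares
K,P=model("top")
def px(c): return np.array([175+(c[0]+.5)/5.3-.5,120+(c[1]+.5)/5.3-.5])
obs=[((378,212),(66,0,45)),((658,228),(66,-140,45)),((362,452),(-56,0,45)),((648,470),(-56,-140,45)),((318,317),(5,25,101)),((678,562),(-100,-160,20)),((35,475),(-78,None,45))]
def W(p,l):
    c,s=np.cos(p[2]),np.sin(p[2]);return np.array([p[0]+c*l[0]-s*l[1],p[1]+s*l[0]+c*l[1],l[2]])
def f(p):
    r=[]
    for c,l in obs:
        if l[1] is None: continue
        r+=list(proj(K,P,W(p,np.array(l)/1000))-px(c))
    return r
s=least_squares(f,[.54,0.02,-.05]);p=s.x;print("slide",p,np.degrees(p[2]),np.round(s.fun,1))
def inv(w):
    d=w[:2]-p[:2];c,s=np.cos(p[2]),np.sin(p[2]);return np.array([c*d[0]+s*d[1],-s*d[0]+c*d[1]])*1000
for n,c,z in(("chipA",(437,344),.052),("chipB",(517,290),.052),("chipC",(577,359),.052),("ball",(500,489),.041),("notch",(297,495),.041),("notchtop",(297,492),.045),("barL",(35,475),.045),("barLn",(38,510),.045),("barR",(560,510),.045),("troughFL",(70,40),.044),("troughFR",(708,85),.044)):
    w=plane(K,P,px(c),z);print(n,w.round(4),"slide mm",inv(w).round(1))
def p2(c): return np.array([80+(c[0]+.5)/6-.5,140+(c[1]+.5)/6-.5])
for n,cs,z in(("blue",((88,388),(246,396),(88,440),(244,452)),.082),("white",((55,382),(338,402),(50,452),(332,470)),.04),("pad",((65,322),(403,324),(52,524),(402,522)),.008)):
    w=np.array([plane(K,P,p2(c),z)[:2] for c in cs]);m=w.mean(0);print(n,w.round(4).tolist(),m.round(4),"yaw of y",np.degrees(np.arctan2(*(-(w[0]-w[1]+w[2]-w[3])*[1,-1])).round(3)))
K2,P2=model("side");print(tri([ray(K2,P2,(222.3,308.5)),ray(K,P,(118,211))]))
np.save("slide.npy",p)
E
python3 s2.py
```

```text
slide [ 0.52286248  0.01616523 -0.03656685] -2.0951263095721853 [-0.3 -0.4  0.1 -0.5  0.1  0.7  0.1  0.2 -0.3 -0.6  0.3  0.6]
chipA [ 0.5217 -0.0171  0.052 ] slide mm [  0.  -33.3]
chipB [ 0.5491 -0.0559  0.052 ] slide mm [ 28.8 -71.1]
chipC [ 0.5155 -0.0857  0.052 ] slide mm [  -3.6 -102. ]
ball [ 0.452  -0.0493  0.041 ] slide mm [-68.4 -68. ]
notch [0.4474 0.0501 0.041 ] slide mm [-76.7  31.1]
notchtop [0.4486 0.05   0.045 ] slide mm [-75.5  31.1]
barL [0.4547 0.1777 0.045 ] slide mm [-74.  158.9]
barLn [0.4377 0.1757 0.045 ] slide mm [-90.9 156.3]
barR [ 0.442  -0.0785  0.045 ] slide mm [-77.4 -97.6]
troughFL [0.6718 0.1676 0.044 ] slide mm [143.3 156.7]
troughFR [ 0.6553 -0.1505  0.044 ] slide mm [ 138.4 -161.7]
blue [[0.4608, 0.3901], [0.4586, 0.3244], [0.4392, 0.389], [0.4352, 0.3242]] [0.4485 0.3569] yaw of y -2.6929016371148693
white [[0.4665, 0.4173], [0.4599, 0.2955], [0.4363, 0.4178], [0.4306, 0.2968]] [0.4483 0.3568] yaw of y -2.9220847551671985
pad [[0.4958, 0.4245], [0.4976, 0.2754], [0.4065, 0.4254], [0.4099, 0.2722]] [0.4525 0.3494] yaw of y 0.9740282517223996
(array([0.45054481, 0.34142691, 0.04256783]), [np.float64(0.0031247211912759747), np.float64(0.003124721191276049)])
```

```bash
cat >> h.py <<'E'
def cmd(st,pos,yawdeg):
    M=R.from_rotvec(st["tcp_rot"]).as_matrix()
    d=M.T@(np.array(pos)-st["tool_pos"])*1000
    x=M[:,0];y0=np.degrees(np.arctan2(x[1],x[0]))
    # turn +a about tool y (down) lowers world yaw by a
    opts=[((y0-t+180)%360-180) for t in(yawdeg,yawdeg+180)]
    return d.round(1),"tool yaw",round(y0,2),"turn opts",np.round(opts,1)
E
python3 - <<'E'
from h import *
st=readout.read_state();print(st["time_s"],R.from_rotvec(st["tcp_rot"]).as_matrix().round(3))
for t in([.5,-.1,.24],[.4485,.357,.24]): print(cmd(st,t,-2.9))
E
```

```text
1.45 [[-0.426 -0.    -0.905]
 [ 0.905  0.    -0.426]
 [ 0.    -1.    -0.   ]]
(array([ 321.6,    1.5, -409.8]), 'tool yaw', np.float64(115.2), 'turn opts', array([118.1, -61.9]))
(array([ 757.1,    1.5, -557.8]), 'tool yaw', np.float64(115.2), 'turn opts', array([118.1, -61.9]))
```

```bash
python3 -m creep '[[[87,322,0,-410,-62],[87,322,0,-410,-62],[87,322,0,-410,-62],[87,322,0,-410,-62],[87,322,0,-410,-62],[87,322,0,-410,-62],[87,322,0,-410,-62],[87,322,0,-410,-62],[87,322,0,-410,-62],[87,322,0,-410,-62],[87,322,0,-410,-62],[87,322,0,-410,-62]]]'
python3 - <<'E'
from h import *
st=readout.read_state();print(st["time_s"],st["tool_pos"],R.from_rotvec(st["tcp_rot"]).as_matrix().round(3),st["joints"].round(2))
cv2.imwrite("pics/w1.png",cv2.resize(camera("wrist"),(768,576))[:,:,::-1]);np.save("st1.npy",st,allow_pickle=True)
print(cmd(st,[.4485,.357,.2],-2.9))
E
```

```text
time_s: 2.95
tool_pos: [0.4994, -0.1008, 0.2416]
tcp_rot: [-0.056, -2.195, 2.196]
force: [0.7, 0.1, -0.4]
grip_width: 0.0871
2.95 [ 0.49942602 -0.10075764  0.24160413] [[-0.999 -0.    -0.051]
 [ 0.051 -0.    -0.999]
 [ 0.    -1.     0.   ]] [ 0.12  0.19 -0.27  0.   -1.11 -0.17]
(array([  74.1,   41.6, -454.6]), 'tool yaw', np.float64(177.09), 'turn opts', array([180.,  -0.]))
```

View pics/w1.png

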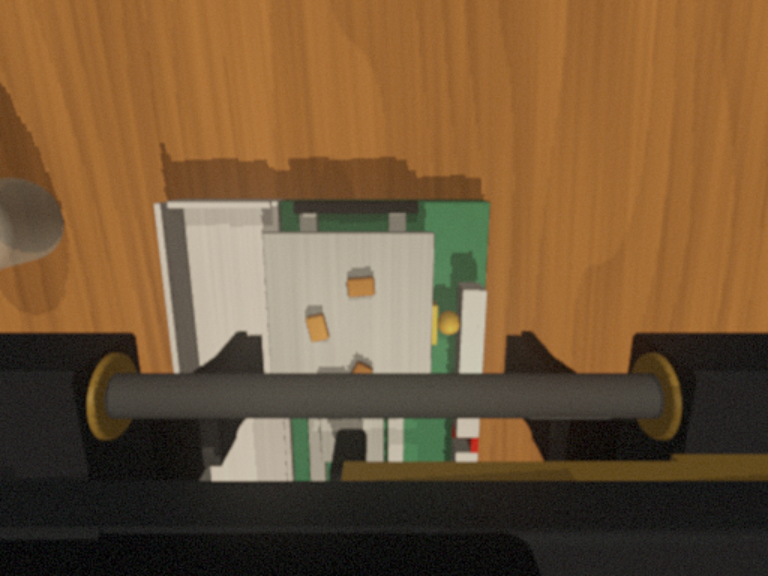

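```bash
cat > s3.py <<'E'
from h import *
from scipy.optimize import least_squares
st=np.load("st1.npy",allow_pickle=True).item()
exec(open("s2.py").read().split("s=least")[0].split("from scipy.optimize import least_squares")[1])
Kw,Pw=model("wrist",st)
ow=[((263,234.5),(66,-140,45)),((433,234.5),(-56,-140,45)),((488,202),(-100,-160,20))]
def q(c): return np.array([(c[0]+.5)/1.5-.5,(c[1]+.5)/1.5-.5])
def f2(p): return [v for c,l in ow for v in proj(Kw,Pw,W(p,np.array(l)/1000))-q(c)]
for nm,F in(("top",f),("wrist",f2),("both",lambda p:list(f(p))+f2(p))):
    s=least_squares(F,[.52,.016,-.04]);print(nm,s.x,np.degrees(s.x[2]),np.round(s.fun,1))
p=s.x
np.save("slide.npy",p)
def inv(w):
    d=w[:2]-p[:2];c,s=np.cos(p[2]),np.sin(p[2]);return np.array([c*d[0]+s*d[1],-s*d[0]+c*d[1]])*1000
for n,c,z in(("A",(362,369),.052),("B",(317,328),.052),("C",(360,289),.052),("ball",(449,323),.041),("notch",(465,437),.045)):
    print(n,inv(plane(Kw,Pw,q(c),z)).round(1))
E
python3 s3.py
```

```text
top [ 0.52286248  0.01616523 -0.03656684] -2.095125741167384 [-0.3 -0.4  0.1 -0.5  0.1  0.7  0.1  0.2 -0.3 -0.6  0.3  0.6]
wrist [ 0.52536652  0.01758206 -0.0458119 ] -2.624828605828036 [-1.5  0.3  0.4 -0.2  1.2  0.1]
both [ 0.52414552  0.01736116 -0.03974859] -2.277426582650408 [-0.7 -0.9 -0.2 -0.8 -0.4  0.2 -0.5 -0.1 -0.8 -1.1 -0.3  0.3 -1.2  0.4
  0.7 -0.8  1.5 -0.7]
A [ -3.2 -40.1]
B [ 28.8 -72.8]
C [  -3.2 -101.8]
ball [-68.6 -71.7]
notch [-83.   22.1]
```

```bash
python3 -m creep '[[[87,74,0,-365,0],[87,74,0,-365,0],[87,74,0,-365,0],[87,74,0,-365,0],[87,74,0,-365,0],[87,74,0,-365,0],[87,74,0,-365,0],[87,74,0,-365,0],[87,74,0,-365,0]]]'
cat > s4.py <<'E'
from h import *
import sys
st=readout.read_state();print(st["time_s"],st["tool_pos"],st["tcp_rot"],st["force"].round(1))
cv2.imwrite(f"pics/{sys.argv[1]}.png",cv2.resize(camera("wrist"),(768,576))[:,:,::-1]);np.save("st2.npy",st,allow_pickle=True)
for t in("scraper_grip",): print(finder.landmark_of("wrist",t))
Kw,Pw=model("wrist",st)
for s in finder.silhouettes("wrist","scraper_grip")[:1]: print(s["extent"],s["conf"])
print(cmd(st,[.4485,.357,.2],-2.9))
E
python3 s4.py w2
```

```text
time_s: 4.12
tool_pos: [0.4442, 0.2671, 0.2416]
tcp_rot: [-0.056, -2.195, 2.196]
force: [-0.1, 0.7, 0.0]
grip_width: 0.0867
4.125 [0.4442061  0.26711711 0.24164969] [-0.05588873 -2.19536493  2.19568094] [-0.1  0.7  0. ]
[{'uv': [252.6, 257.7], 'conf': 0.89}]
[241.8, 190.0, 269.9, 297.3] 0.88
(array([  0.3,  41.6, -90. ]), 'tool yaw', np.float64(177.08), 'turn opts', array([180.,  -0.]))
```

View pics/w2.png

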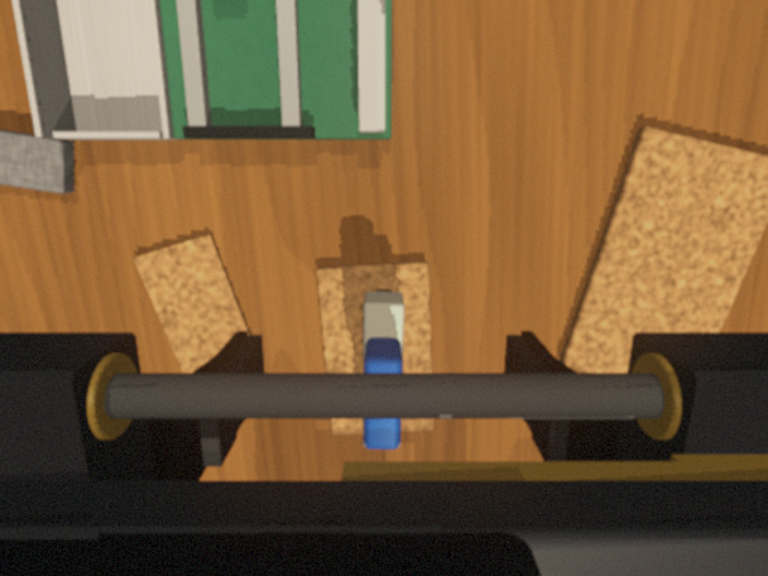

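The scraper stands upright at (383,370), centred between the fingers and square to them. It is on the 90x150 pad; the small pad at (190,300) and the large one at (670,230) are the look-alikes.

```bash
python3 - <<'E'
from h import *
st=np.load("st2.npy",allow_pickle=True).item();K,P=model("wrist",st)
q=lambda c:((c[0]+.5)/1.5-.5,(c[1]+.5)/1.5-.5)
for n,c,z in(("white end",(384,292),.048),("blue near top",(383,341),.09),("blue far top",(383,446),.09),("L",(366,420),.09),("R",(400,420),.09),("pad",(318,265),.008),("pad",(428,262),.008),("padfar",(333,433),.008)): print(n,plane(K,P,q(c),z).round(4))
E
```

```text
white end [0.4448 0.2878 0.048 ]
blue near top [0.4466 0.3093 0.09  ]
blue far top [0.4506 0.3863 0.09  ]
L [0.4611 0.3658 0.09  ]
R [0.438  0.3669 0.09  ]
pad [0.4967 0.2738 0.008 ]
pad [0.4092 0.2759 0.008 ]
padfar [0.4964 0.4242 0.008 ]
```

```bash
python3 - <<'E'
from h import *
print(cmd(readout.read_state(),[.449,.352,.071],-2.9))
E
```

```text
(array([ -0.4, 170.8, -84.6]), 'tool yaw', np.float64(177.09), 'turn opts', array([180.,  -0.]))
```

```bash
python3 -m creep '[[[87,0,0,-84,0],[87,0,40,-84,0],[87,0,90,-84,0],[87,0,130,-84,0],[87,0,155,-84,0],[87,0,170,-84,0],[87,0,170,-84,0],[87,0,170,-84,0]]]' 40
python3 s4.py w3
```

```text
time_s: 5.28
tool_pos: [0.4488, 0.3531, 0.0728]
tcp_rot: [-0.055, -2.2, 2.195]
force: [-0.5, 0.4, -0.7]
grip_width: 0.0873
5.275 [0.44877339 0.35306787 0.07278085] [-0.05543888 -2.19950674  2.19549537] [-0.5  0.4 -0.7]
[{'uv': [255.2, 253.9], 'conf': 0.97}]
[225.6, 125.9, 285.8, 318.6] 0.9
(array([   0.3, -127.2,   -4.2]), 'tool yaw', np.float64(177.2), 'turn opts', array([-1.799e+02,  1.000e-01]))
```

View pics/w3.png

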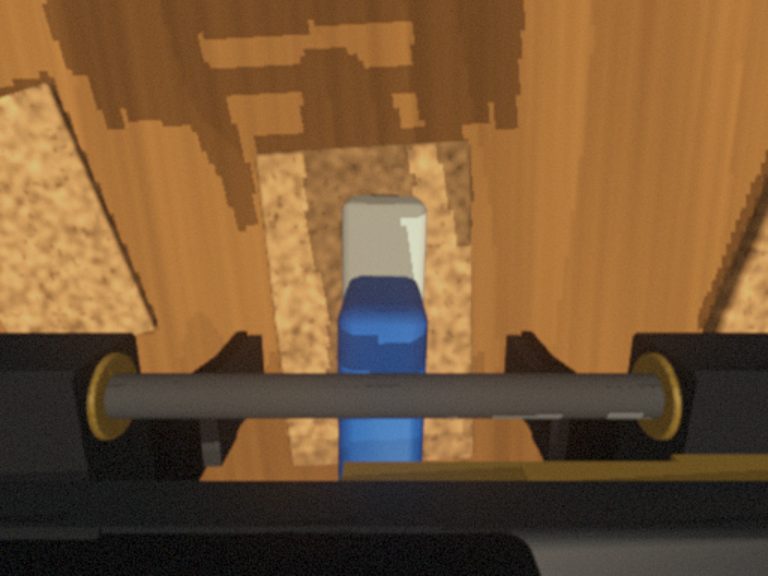

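The scraper grip is centred at (383,380) between the open fingers. Now I'll close.

```bash
python3 - <<'E'
from h import *
st=np.load("st2.npy",allow_pickle=True).item();K,P=model("wrist",st)
q=lambda c:((c[0]+.5)/1.5-.5,(c[1]+.5)/1.5-.5)
for n,c,z in(("white end",(384,197),.048),("white L",(343,215),.046),("white R",(427,215),.046),("blue near top",(383,320),.09),("blueL",(340,350),.09),("blueR",(426,350),.09)): print(n,plane(K,P,q(c),z).round(4))
E
python3 -m creep '[[[20,0,0,0,0],[20,0,0,0,0],[20,0,0,0,0],[20,0,0,0,0],[20,0,0,0,0],[20,0,0,0,0],[20,0,0,0,0],[20,0,0,0,0]]]' 40
```

```text
white end [0.4457 0.2942 0.048 ]
white L [0.4603 0.2998 0.046 ]
white R [0.431  0.3012 0.046 ]
blue near top [0.4474 0.3241 0.09  ]
blueL [0.4598 0.3323 0.09  ]
blueR [0.4359 0.3335 0.09  ]
time_s: 6.42
tool_pos: [0.4481, 0.3525, 0.0715]
tcp_rot: [-0.054, -2.197, 2.196]
force: [1.1, 0.0, -0.1]
grip_width: 0.0258
```

```bash
python3 - <<'E'
from h import *
p=[.5243,.0170,np.radians(-2.6)]
c,s=np.cos(p[2]),np.sin(p[2])
st=readout.read_state();print(st["tool_pos"])
for l in((-39,-73),(64,-73)):
    w=[p[0]+(c*l[0]-s*l[1])/1000,p[1]+(s*l[0]+c*l[1])/1000,.2];print(w,cmd(st,w,-2.6))
E
python3 -m creep '[[[20,0,-30,0,0],[20,0,-70,0,0],[20,0,-110,0,0],[20,0,-120,0,0],[20,0,-120,0,0]]]'
```

```text
[0.44813395 0.35254617 0.07153702]
[np.float64(0.4820286496447266), np.float64(-0.054155695057681266), 0.2] (array([ -53.8, -128.5,  404.5]), 'tool yaw', np.float64(177.19), 'turn opts', array([179.8,  -0.2]))
[np.float64(0.5849226183331702), np.float64(-0.05882808283499441), 0.2] (array([-156.8, -128.5,  404.2]), 'tool yaw', np.float64(177.19), 'turn opts', array([179.8,  -0.2]))
time_s: 7.05
tool_pos: [0.4475, 0.3522, 0.191]
tcp_rot: [-0.053, -2.196, 2.196]
force: [1.1, -0.6, -2.2]
grip_width: 0.0256
```

```bash
python3 -m creep '[[[20,-54,0,50,0],[20,-54,0,110,0],[20,-54,0,170,0],[20,-54,0,230,0],[20,-54,0,290,0],[20,-54,0,350,0],[20,-54,0,390,0],[20,-54,0,404,0],[20,-54,0,404,0],[20,-54,30,404,0],[20,-54,50,404,0],[20,-54,50,404,0]]]'
python3 s4.py w4; python3 - <<'E'
from h import *
for n in("top","side"):
    im=camera(n); cv2.imwrite(f"pics/{n}1.png",im[:,:,::-1])
a=cv2.imread("pics/side1.png");cv2.imwrite("pics/c3.png",cv2.resize(a[130:280,160:320],None,fx=4,fy=4,interpolation=2))
E
```

```text
time_s: 8.55
tool_pos: [0.4811, -0.0527, 0.1397]
tcp_rot: [-0.047, -2.194, 2.196]
force: [-0.4, 0.2, -1.0]
grip_width: 0.026
8.55 [ 0.48109727 -0.05265575  0.13971645] [-0.04671276 -2.19428522  2.19603584] [-0.4  0.2 -1. ]
[{'uv': [255.8, 256.6], 'conf': 0.63}]
[224.0, 129.9, 287.6, 306.0] 0.85
(array([  52.2,  -60.4, -407.6]), 'tool yaw', np.float64(177.29), 'turn opts', array([-179.8,    0.2]))
```

View pics/w4.png

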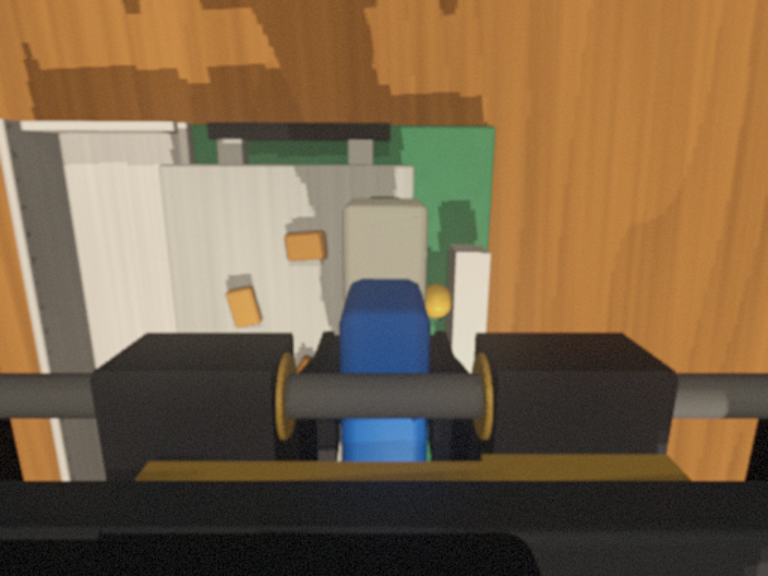

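View pics/c3.png

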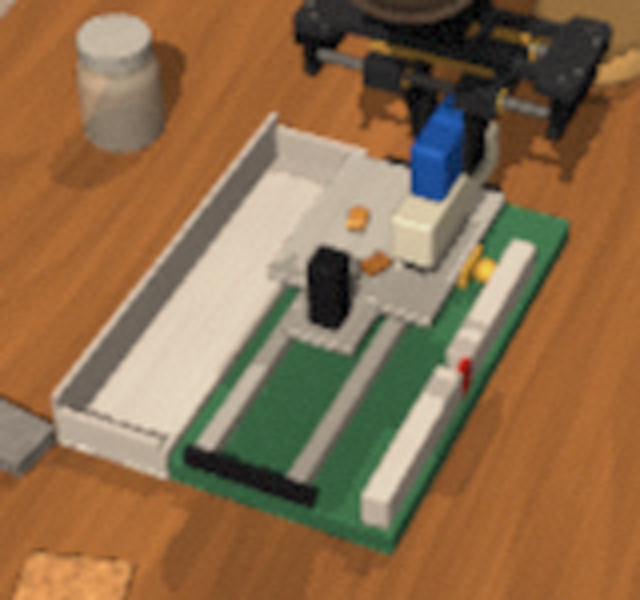

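```bash
python3 - <<'E'
from h import *
st=np.load("st2.npy",allow_pickle=True).item();K,P=model("wrist",st)
q=lambda c:((c[0]+.5)/1.5-.5,(c[1]+.5)/1.5-.5)
for n,c,z in(("chipC near",(325,245),.052),("chipC end",(305,232),.052),("B",(243,307),.052),("chipA",(312,361),.052),("plate near",(413,170),.045),("plate far",(163,167),.045),("white L",(343,220),.1155),("white R",(427,220),.1155),("white end",(384,200),.116)): print(n,plane(K,P,q(c),z).round(4))
E
```

```text
chipC near [ 0.5073 -0.0857  0.052 ]
chipC end [ 0.5163 -0.0924  0.052 ]
B [ 0.5504 -0.0565  0.052 ]
chipA [ 0.5186 -0.026   0.052 ]
plate near [ 0.4634 -0.1186  0.045 ]
plate far [ 0.5822 -0.1256  0.045 ]
white L [ 0.4924 -0.1045  0.1155]
white R [ 0.4635 -0.1031  0.1155]
white end [ 0.478  -0.1107  0.116 ]
```

```bash
python3 -m creep '[[[20,0,15,0,0],[20,0,29,0,0],[20,0,29,0,0],[20,0,29,0,0]]]'
```

```text
time_s: 9.3
tool_pos: [0.4826, -0.0537, 0.1129]
tcp_rot: [-0.054, -2.197, 2.197]
force: [0.3, 0.7, -1.9]
grip_width: 0.0257
```

```bash
python3 -m creep '[[[20,0,2.5,0,0],[20,0,2.5,0,0],[20,0,2.5,0,0]]]'
```

```text
time_s: 9.68
tool_pos: [0.4823, -0.0536, 0.1102]
tcp_rot: [-0.054, -2.197, 2.197]
force: [0.4, -0.1, -1.5]
grip_width: 0.0257
```

```bash
python3 -m creep '[[[20,-7,0,0,0],[20,-14,0,0,0],[20,-21,0,0,0],[20,-28,0,0,0],[20,-35,0,0,0],[20,-42,0,0,0],[20,-49,0,0,0],[20,-56,0,0,0],[20,-63,0,0,0],[20,-70,0,0,0]]]'
python3 s4.py w5
```

```text
time_s: 10.92
tool_pos: [0.5526, -0.0571, 0.11]
tcp_rot: [-0.054, -2.197, 2.197]
force: [-0.7, 0.0, -1.2]
grip_width: 0.0253
10.925 [ 0.55261077 -0.05708504  0.11003348] [-0.05362058 -2.19663435  2.19669671] [-0.7  0.  -1.2]
[{'uv': [256.8, 258.6], 'conf': 0.79}]
[226.0, 129.0, 288.1, 307.8] 0.7
(array([ 124.2,  -90. , -408.5]), 'tool yaw', np.float64(177.2), 'turn opts', array([-1.799e+02,  1.000e-01]))
```

View pics/w5.png

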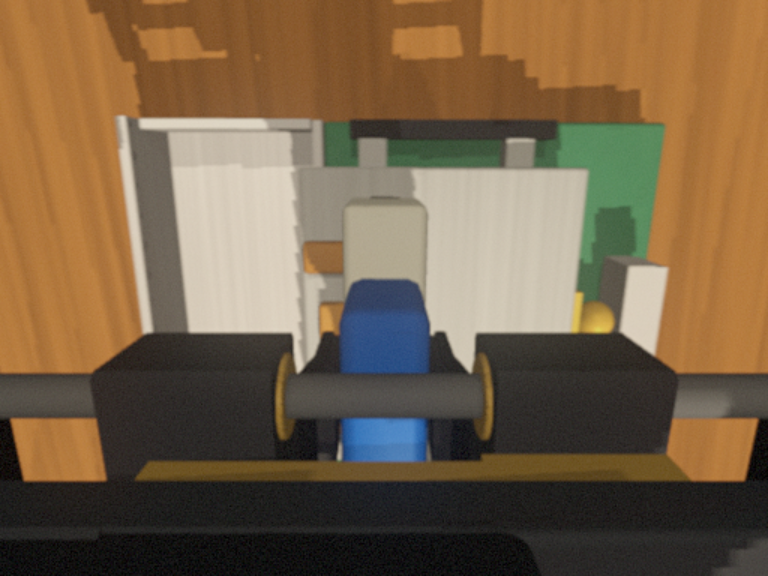

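Chips C at (323,257) and B at (332,318) are travelling ahead of the block, and the plate has not moved. I'll carry on over the edge.

```bash
python3 -m creep '[[[20,-7,0,0,0],[20,-14,0,0,0],[20,-21,0,0,0],[20,-28,0,0,0],[20,-35,0,0,0],[20,-41,0,0,0],[20,-45,0,0,0],[20,-45,0,0,0],[20,-45,0,0,0]]]'
python3 s4.py w6;  python3 - <<'E'
from h import *
a=camera("side")[:,:,::-1];cv2.imwrite("pics/c4.png",cv2.resize(a[130:280,160:320],None,fx=4,fy=4,interpolation=2))
E
```

```text
time_s: 12.2
tool_pos: [0.5968, -0.0593, 0.11]
tcp_rot: [-0.053, -2.196, 2.196]
force: [-0.1, 0.9, -2.4]
grip_width: 0.0255
12.2 [ 0.59680179 -0.05931264  0.10996504] [-0.05336854 -2.19641794  2.19636796] [-0.1  0.9 -2.4]
[{'uv': [253.9, 255.3], 'conf': 0.77}]
[226.6, 127.6, 288.8, 304.6] 0.87
(array([ 168.6,  -90. , -408.5]), 'tool yaw', np.float64(177.19), 'turn opts', array([-1.799e+02,  1.000e-01]))
```

View pics/w6.png

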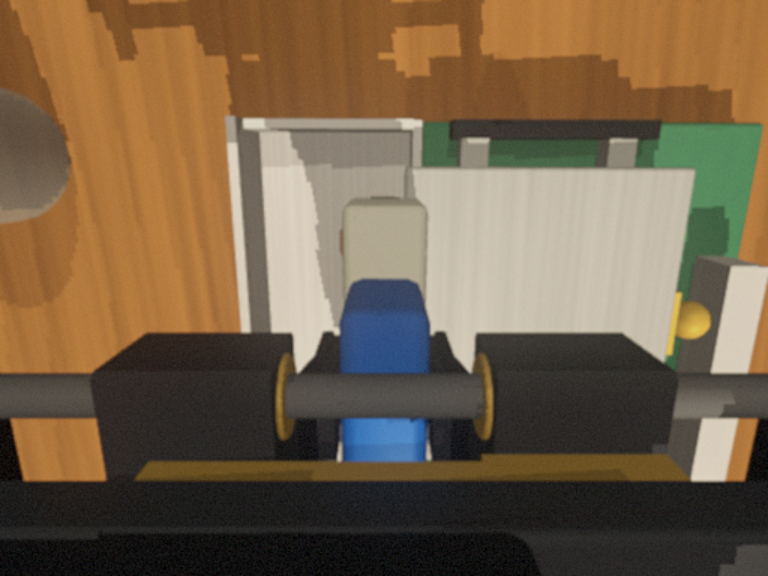

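View pics/c4.png

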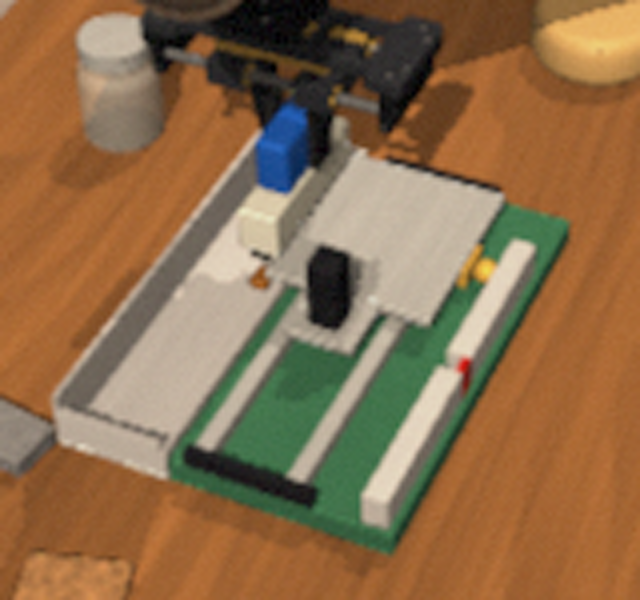

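The plate is empty, with one chip showing in the trough at (258,275) of the side crop and one under the block. I'll lift and check all three.

```bash
python3 -m creep '[[[20,0,-30,0,0],[20,30,-75,-40,0],[20,90,-75,-90,0],[20,130,-75,-150,0],[20,150,-75,-210,0],[20,168,-75,-270,0],[20,168,-75,-330,0],[20,168,-75,-380,0],[20,168,-75,-408,0],[20,168,-75,-411,0],[20,168,-75,-411,0]]]'
python3 s4.py w7;  python3 - <<'E'
from h import *
a=camera("side")[:,:,::-1];cv2.imwrite("pics/c5.png",cv2.resize(a[130:280,160:320],None,fx=4,fy=4,interpolation=2))
a=camera("top")[:,:,::-1];cv2.imwrite("pics/c6.png",cv2.resize(a[120:232,80:315],None,fx=3.2,fy=3.2,interpolation=2))
print(cmd(readout.read_state(),[.4485,.3525,.0715],-2.9))
E
```

```text
time_s: 13.78
tool_pos: [0.449, 0.3589, 0.1847]
tcp_rot: [-0.053, -2.195, 2.197]
force: [1.7, 0.1, -2.1]
grip_width: 0.0258
13.775 [0.4489541  0.35893623 0.18470164] [-0.05265777 -2.19525691  2.19733698] [ 1.7  0.1 -2.1]
[{'uv': [254.4, 258.6], 'conf': 0.81}]
(array([  0.4, -15.3,   2. ]), 'tool yaw', np.float64(177.2), 'turn opts', array([-1.799e+02,  1.000e-01]))
(array([  0.7, 113.8,   5.9]), 'tool yaw', np.float64(177.13), 'turn opts', array([-180.,    0.]))
```

View pics/w7.png

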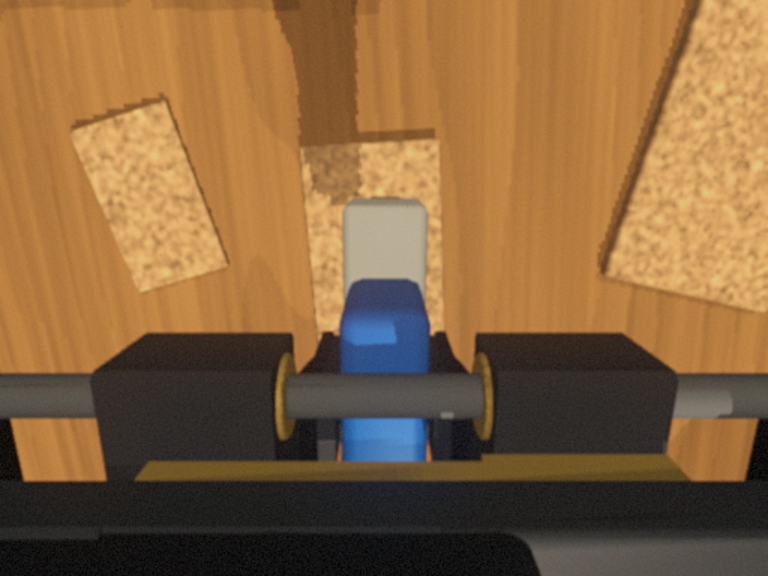

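View pics/c5.png

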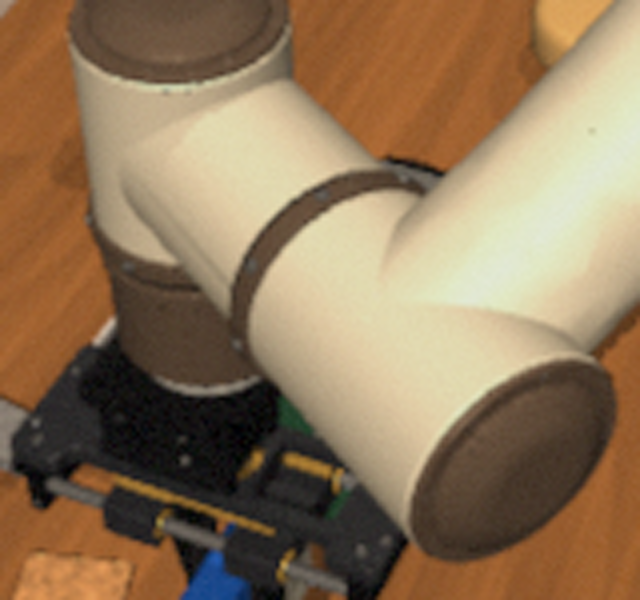

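View pics/c6.png

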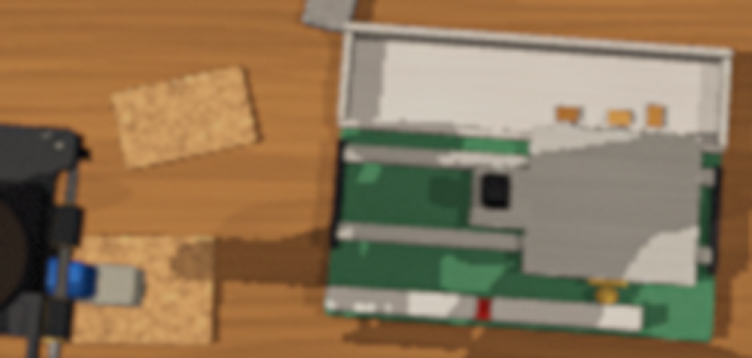

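All three chips lie in the trough, at (568,114), (620,117) and (656,115) of the top crop, and the plate is clear and unmoved. Next I'll set the scraper back.

```bash
python3 -m creep '[[[20,-1,40,8,0],[20,-1,85,8,0],[20,-1,105,8,0],[20,-1,110,8,0],[20,-1,111,8,0],[20,-1,111,8,0],[20,-1,111,8,0]]]'
```

```text
time_s: 14.9
tool_pos: [0.4503, 0.3519, 0.0751]
tcp_rot: [-0.055, -2.199, 2.195]
force: [-0.1, 0.3, -1.9]
grip_width: 0.0257
```

```bash
python3 -m creep '[[[20,0,1,0,0],[20,0,2,0,0],[20,0,2,0,0],[20,0,2,0,0]]]'
```

```text
time_s: 15.4
tool_pos: [0.45, 0.3514, 0.072]
tcp_rot: [-0.054, -2.197, 2.197]
force: [-0.3, -0.2, -2.1]
grip_width: 0.0258
```

```bash
python3 -m creep '[[[20,0,1,0,0],[20,0,1.5,0,0],[20,0,1.5,0,0]]]'
```

```text
time_s: 15.78
tool_pos: [0.4501, 0.3515, 0.0715]
tcp_rot: [-0.054, -2.197, 2.197]
force: [-0.9, -2.1, 5.1]
grip_width: 0.0256
```

```bash
python3 -m creep '[[[87,0,-0.5,0,0],[87,0,-0.5,0,0],[87,0,-0.5,0,0],[87,0,-0.5,0,0],[87,0,-0.5,0,0],[87,0,-40,0,0],[87,0,-90,0,0],[87,0,-140,0,0],[87,0,-140,0,0]]]'
python3 - <<'E'
from h import *
st=readout.read_state();cv2.imwrite("pics/w8.png",cv2.resize(camera("wrist"),(768,576))[:,:,::-1])
p=[.5243,.0170,np.radians(-2.6)];c,s=np.cos(p[2]),np.sin(p[2]);l=(5,25)
w=[p[0]+(c*l[0]-s*l[1])/1000,p[1]+(s*l[0]+c*l[1])/1000,.18];print(w,cmd(st,w,-2.6),st["time_s"],st["tool_pos"])
E
```

```text
time_s: 16.9
tool_pos: [0.4518, 0.3533, 0.2156]
tcp_rot: [-0.061, -2.209, 2.192]
force: [-0.5, 0.6, 0.1]
grip_width: 0.0867
[np.float64(0.530428927552185), np.float64(0.0417474493041216), 0.18] (array([-93.4,  33.7, 307.6]), 'tool yaw', np.float64(177.23), 'turn opts', array([179.8,  -0.2])) 16.9 [0.45176771 0.35325954 0.21557235]
```

View pics/w8.png

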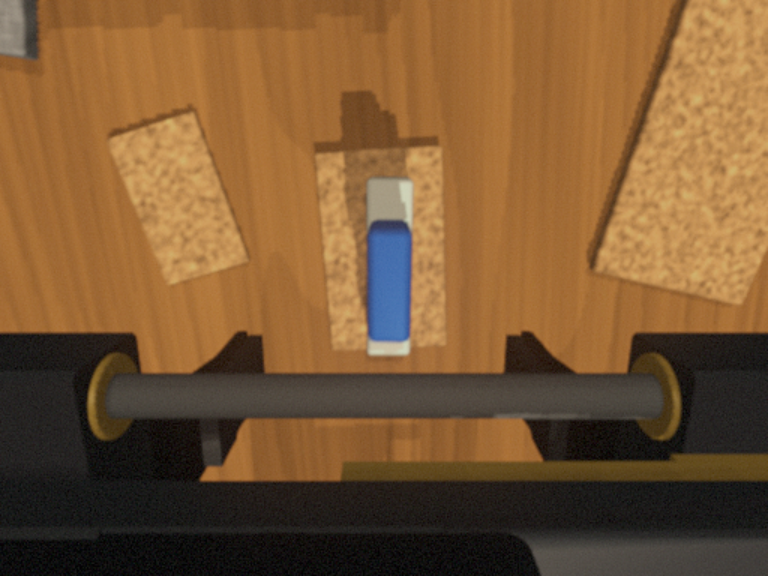

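The scraper stands upright on its pad at (388,265). Now to the handle.

```bash
python3 -m creep '[[[87,-20,0,55,0],[87,-40,0,115,0],[87,-60,0,175,0],[87,-80,0,235,0],[87,-93,15,290,0],[87,-93,34,308,0],[87,-93,34,308,0],[87,-93,34,308,0],[87,-93,34,308,0]]]'
python3 - <<'E'
from h import *
st=readout.read_state();print(st["tool_pos"],st["tcp_rot"]);np.save("st2.npy",st,allow_pickle=True)
im=camera("wrist");cv2.imwrite("pics/w9.png",cv2.resize(im,(768,576))[:,:,::-1])
print(finder.landmark_of("wrist","handle"),finder.silhouettes("wrist","plate")[:1] and finder.find_in("wrist","handle"))
K,P=model("wrist",st)
r=finder.landmark_of("wrist","handle")
if r: print(plane(K,P,r[0]["uv"],.075))
E
```

```text
time_s: 18.08
tool_pos: [0.5282, 0.0403, 0.177]
tcp_rot: [-0.053, -2.198, 2.198]
force: [0.7, 0.0, -1.1]
grip_width: 0.0871
[0.52819708 0.04029163 0.17701997] [-0.05309604 -2.19836042  2.19764486]
[{'uv': [254.3, 199.4], 'conf': 0.6}] [{'extent': [172.1, 0.0, 351.1, 225.0], 'conf': 0.68}]
[0.52917313 0.04002448 0.075     ]
```

View pics/w9.png

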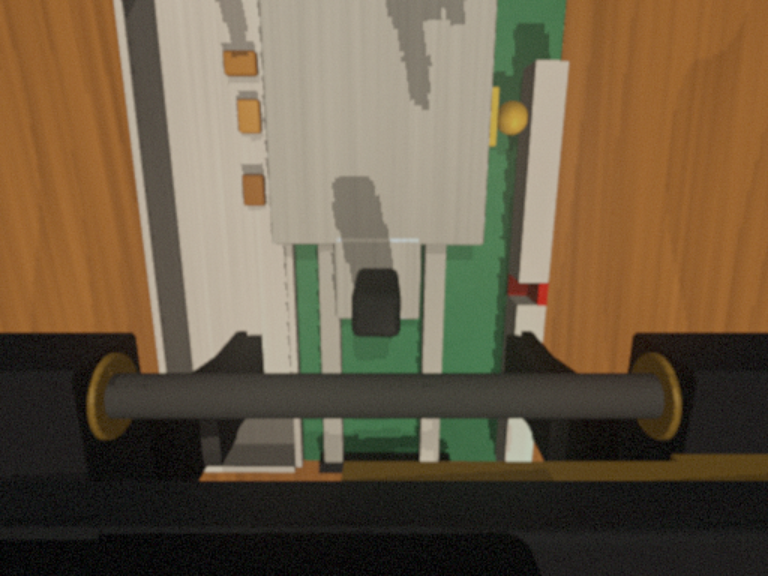

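```bash
python3 - <<'E'
from h import *
st=np.load("st2.npy",allow_pickle=True).item();K,P=model("wrist",st)
q=lambda c:((c[0]+.5)/1.5-.5,(c[1]+.5)/1.5-.5)
for n,c,z in(("handtop",(376,318),.101),("hl",(354,318),.101),("hr",(399,318),.101),("tabnear",(377,319),.045),("ball",(512,118),.041),("ballt",(512,118),.045),("n1",(528,283),.045),("n2",(528,305),.045),("pl1",(272,243),.045),("pl2",(484,243),.045),("A",(254,190),.01),("bedge",(558,100),.045)): print(n,plane(K,P,q(c),z).round(4))
print(cmd(st,[.530,.041,.075],-2.6))
E
```

```text
handtop [0.5318 0.0416 0.101 ]
hl [0.5423 0.0411 0.101 ]
hr [0.5209 0.0421 0.101 ]
tabnear [0.5331 0.0608 0.045 ]
ball [ 0.4538 -0.0497  0.041 ]
ballt [ 0.4548 -0.0494  0.045 ]
n1 [0.4436 0.0428 0.045 ]
n2 [0.4432 0.0563 0.045 ]
pl1 [0.591  0.0121 0.045 ]
pl2 [0.4695 0.0178 0.045 ]
A [ 0.6072 -0.0165  0.01  ]
bedge [ 0.4305 -0.0574  0.045 ]
(array([ -1.7, 102. ,  -0.8]), 'tool yaw', np.float64(177.29), 'turn opts', array([ 1.799e+02, -1.000e-01]))
```

```bash
python3 -m creep '[[[87,-2,40,-1,0],[87,-2,80,-1,0],[87,-2,98,-1,0],[87,-2,102,-1,0],[87,-2,102,-1,0],[87,-2,102,-1,0],[18,-2,102,-1,0],[18,-2,102,-1,0],[18,-2,102,-1,0],[18,-2,102,-1,0],[18,-2,102,-1,0],[18,-2,102,-1,0],[18,-2,102,-1,0],[18,-2,102,-1,0]]]' 40
```

```text
time_s: 20.08
tool_pos: [0.5322, 0.0405, 0.0748]
tcp_rot: [-0.058, -2.2, 2.198]
force: [7.3, -1.6, -4.9]
grip_width: 0.0238
```

```bash
python3 -m creep '[[[18,-1.5,0,0,0],[18,-1.5,0,0,0],[18,-1.5,0,-8,0],[18,-1.5,0,-18,0],[18,-1.5,0,-28,0],[18,-1.5,0,-38,0],[18,-1.5,0,-48,0],[18,-1.5,0,-58,0],[18,-1.5,0,-68,0],[18,-1.5,0,-76,0],[18,-1.5,0,-82,0],[18,-1.5,0,-84,0],[18,-1.5,0,-84,0]]]'
```

```text
time_s: 21.7
tool_pos: [0.5366, 0.1242, 0.0748]
tcp_rot: [-0.056, -2.199, 2.197]
force: [6.3, -1.0, -1.5]
grip_width: 0.0236
```

```bash
python3 -m creep '[[[18,-0.5,0,-4,0],[18,-0.5,0,-4,0]]]'; python3 -m creep '[[[18,0,0,-3,0],[18,0,0,-3,0]]]'; python3 -m creep '[[[18,0,0,-3,0],[18,0,0,-3,0]]]'; python3 -m creep '[[[18,0,0,-2,0],[18,0,0,-2,0]]]'
```

```text
time_s: 21.95
tool_pos: [0.5368, 0.1281, 0.0748]
tcp_rot: [-0.056, -2.198, 2.197]
force: [3.6, -0.1, 0.3]
grip_width: 0.0241
time_s: 22.2
tool_pos: [0.537, 0.1314, 0.0748]
tcp_rot: [-0.055, -2.199, 2.196]
force: [4.4, 1.7, 0.2]
grip_width: 0.0241
time_s: 22.45
tool_pos: [0.5372, 0.135, 0.0748]
tcp_rot: [-0.056, -2.2, 2.196]
force: [3.0, 4.1, -0.7]
grip_width: 0.0238
time_s: 22.7
tool_pos: [0.5373, 0.1373, 0.0748]
tcp_rot: [-0.056, -2.2, 2.196]
force: [3.8, 5.0, -0.1]
grip_width: 0.0237
```

The force on the tool has turned forward (+5 N), so the ball is being drawn into the notch. I'll continue in fine steps.

```bash
for i in 1 2 3; do :; done; python3 -m creep '[[[18,0,0,-1,0],[18,0,0,-1,0]]]'; python3 -m creep '[[[18,0,0,-1,0],[18,0,0,-1,0]]]'; python3 -m creep '[[[18,0,0,-1,0],[18,0,0,-1,0]]]'
```

```text
time_s: 22.95
tool_pos: [0.5373, 0.1382, 0.0748]
tcp_rot: [-0.056, -2.2, 2.196]
force: [3.8, 4.5, 0.1]
grip_width: 0.0238
time_s: 23.2
tool_pos: [0.5374, 0.1388, 0.0748]
tcp_rot: [-0.055, -2.199, 2.196]
force: [4.3, 2.6, 0.7]
grip_width: 0.0239
time_s: 23.45
tool_pos: [0.5373, 0.1391, 0.0748]
tcp_rot: [-0.055, -2.198, 2.197]
force: [4.7, 0.5, -0.9]
grip_width: 0.024
```

```bash
python3 - <<'E'
from h import *
a=camera("top")[:,:,::-1];cv2.imwrite("pics/c7.png",cv2.resize(a[120:232,175:315],None,fx=5.3,fy=5.3,interpolation=2))
a=camera("wrist")[:,:,::-1];cv2.imwrite("pics/w10.png",cv2.resize(a,(768,576)))
E
```

```text
(no output)
```

View pics/w10.png

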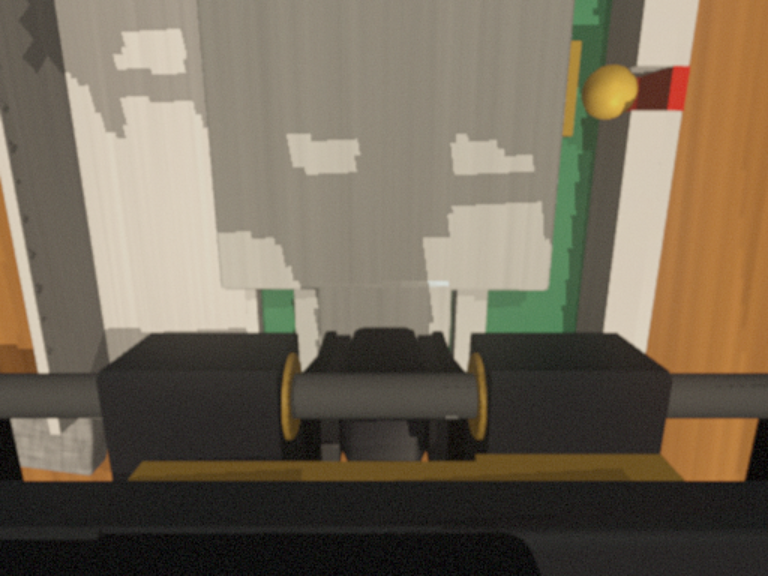

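View pics/c7.png

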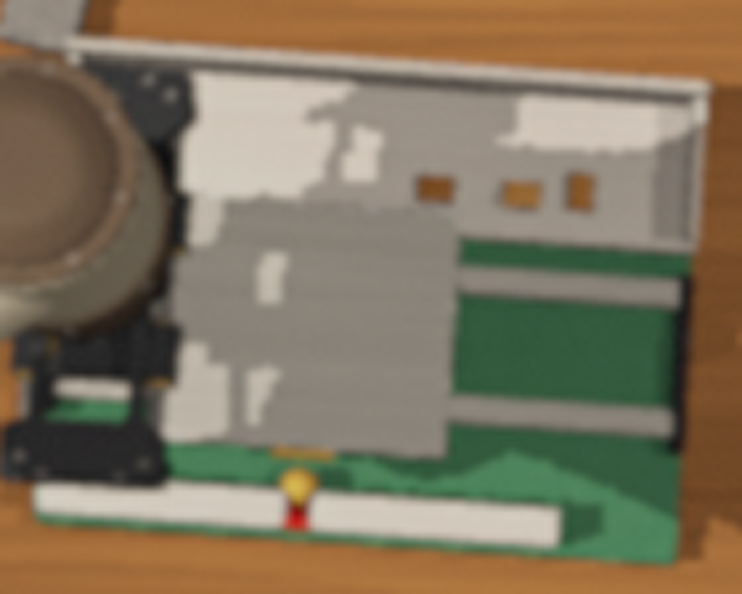

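The ball sits in the notch (top crop (297,487), over the red). The position locks near 0.1391 as the command advances. I'll hold to settle, then read.

```bash
python3 -m creep '[[[18,0,0,-0.5,0],[18,0,0,-0.5,0],[18,0,0,-0.5,0],[18,0,0,-0.5,0],[18,0,0,-0.5,0],[18,0,0,-0.5,0],[18,0,0,-0.5,0],[18,0,0,-0.5,0]]]'
python3 - <<'E'
from h import *
st=readout.read_state();print(st["tool_pos"],st["force"],abs(st["joint_velocities"]).max(),st["grip_width"],st["time_s"])
a=camera("top")[:,:,::-1];cv2.imwrite("pics/c8.png",cv2.resize(a[40:250,70:430],None,fx=2.2,fy=2.2,interpolation=2))
a=camera("side")[:,:,::-1];cv2.imwrite("pics/c9.png",cv2.resize(a[110:384,80:380],None,fx=2,fy=2,interpolation=2))
E
```

```text
time_s: 24.55
tool_pos: [0.5374, 0.1392, 0.0748]
tcp_rot: [-0.055, -2.197, 2.197]
force: [5.0, -1.9, -1.2]
grip_width: 0.0238
[0.53737719 0.13916886 0.07481187] [ 4.98718077 -1.8744788  -1.17792612] 0.0009480098409978017 0.02375520372266204 24.55
```

View pics/c8.png

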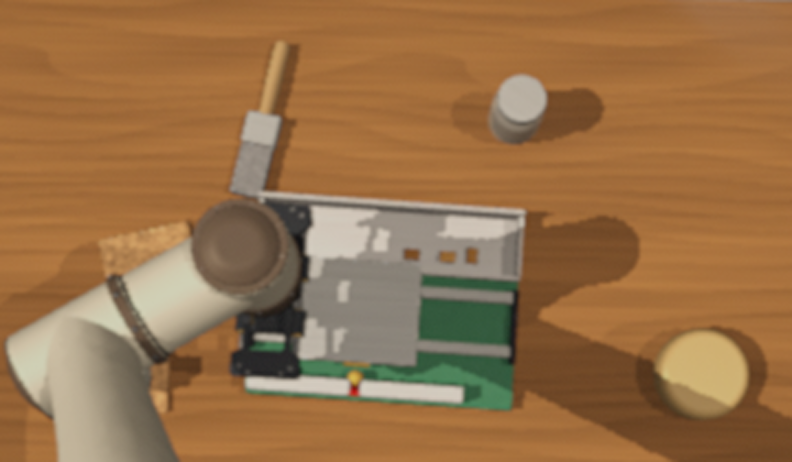

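View pics/c9.png

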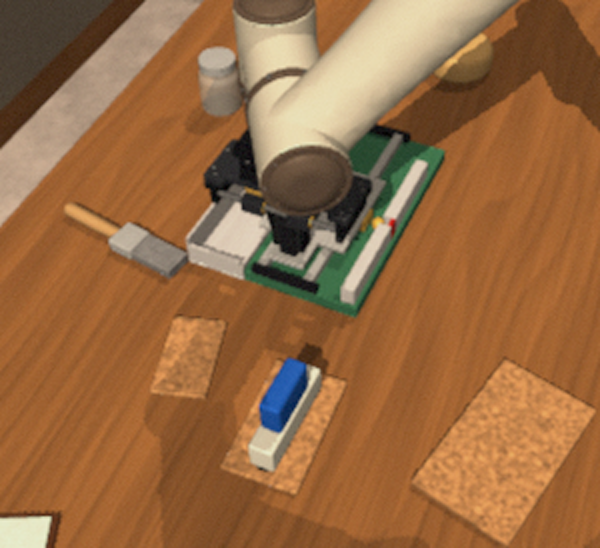

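The final pictures show the ball in the notch, three chips in the trough, the scraper upright on its pad, and the brush, jar and cheese in place. I'll hand in.

```bash
python3 -c "
from station import order,readout
print(order.job_done());s=readout.read_state();print(s['time_s'],s['tool_pos'],s['force'],s['grip_width'])"
```

```text
the job is handed in; nothing more can be done
None
the job is handed in; nothing more can be done
```

The job is done and handed in at about 24.7 s of the 64 s allowed. I pushed all three chips into the trough before moving the plate, then stood the scraper back upright on the 90 x 150 mm pad. After that I gripped the handle and slid the plate about 99 mm into the notch, where I am still holding it.

**Last checks:**
- **Notch:** The wrist force rose to +5 N forward as the ball drew in, then the position locked at y ≈ 0.139 m. Holding still, the force along the rail is about -2 N, and joint speeds are about zero. The top picture shows the ball over the red notch.
- **Grip:** The fingers are closed on the handle at 23.8 mm with 40 N set.
- **Chips and scraper:** The last pictures show three chips in the trough and the scraper upright on its pad. The gripper stayed well above the chips throughout.
- **Cheese, jar and brush:** They look where they were; I compared the pictures by eye only.

**What disagreed or was not ideal:**
- The top and wrist cameras differed by up to 9 mm on where the scraper stood along y; a closer look settled it at y ≈ 0.354 m.
- A sideways force of about 5 N across the rail remains on the grip.
- `index_ball` is not in the state, so the ball's depth is judged only from the force, the position lock and the pictures.

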